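# Seat the sowing template on the seed tray's hidden studs

### The arm

A 6-joint arm with a two-finger parallel gripper is mounted at the origin on the work surface. World frame = base frame: x ahead of the robot, y to its left, z up, the work surface at z = 0. Lengths are in m, angles in rad, forces in N, time in s.
With the tool pointing down it reaches from about 0.325 to 0.925 m from the base axis. Payload 3.1 kg.
Tool frame: the origin (TCP) lies at the very end of the fingers, on their centre line; the grasp point (between the pads) lies 19 mm behind it; z points along the fingers, y is the line along which they close (so a half turn about z gives the same grasp; the last joint's range is limited). The gripper opens to 85 mm and grips with 20 to 120 N. Pads are 22 mm wide; open, the fingers measure 114 mm over their backs; the gripper's body (76 mm by 85 mm) begins 54 mm behind the grasp point. The pads swing forward as they close: fully open they stand 13 mm farther back than shut.
Start: joints at [-1.269, 0.217, 1.613, -0, 1.311, -0.112], TCP at [0.251, -0.572, 0.231] pointing down, gripper open.
Joint ranges: [-2.75, 2.75], [-0.78, 2.1], [0.31, 2.55], [-1.13, 4.27], [0.13, 2.63], [-2.58, 2.58]. Speed limits (rad/s): [2.79, 2.79, 3.14, 3.14, 3.14, 3.14].

### API

Orientations are given as [roll, pitch, yaw] about the fixed x, y, z axes, in that order (R = Rz(yaw) Ry(pitch) Rx(roll)).
In Python, from station import manip gives the robot as it stands. The module is installed in compiled form; this text tells all that it offers.
- The arm moves only by the shell command python3 -m jog 'ROWS' [FORCE]. ROWS is a JSON list of rows, 1 to 8 of them, each written [[rx, ry, rz], [dx, dy, dz], opening]: a rotation vector rx, ry, rz in parts of the range, where 1.0 means 2 rad, then dx, dy, dz in a scale on which 1.0 is 50 cm, then the opening from 0.0 (shut) to 1.0 (fully open); each row is the pose to reach, as a shift and turn from the pose commanded when the command began, along the tool's axes at that moment; what a row does not reach only later rows make up. A row lasts 1/8 s, in which the tool goes at most 0.0625 m and 0.188 rad, less where a joint would pass 70% of its speed; a pose out of reach is approached as far as the arm can. The fingers move at their own pace and stop on an object; FORCE is the grip in N (left out, the last holds). Time passes only in rows, so rows that do not move let the fingers close. It prints the time, the measured TCP pose, the force, the opening and the grip force at its end. Input that does not fit is refused with a message, and nothing moves.
- manip.get_state(): the state, without advancing time (a new reading comes with each control period).
- manip.capture(name): name is "scene" or "top" or "wrist"; returns (picture, depth): 400x640x3 uint8, red, green, blue; 400x640 float32, m along the optical axis (not along the pixel's ray), 0 where there is no reading.
- manip.camera_params(name): a dict with "vertical_fov" (degrees; the focal length in pixels is half the picture's height over the tangent of half this angle, whatever the lens; pixels are square), "cx", "cy" (the principal point, pixels), "R" (3x3) and "t" (3): a world point X has camera coordinates R X + t; the wrist camera has in their place "hand_eye" (4x4, takes a point from camera to tool coordinates, whose origin is the TCP and whose axes are the flange's). Camera axes: x right, y down, z forward; pixel columns grow to the right and rows downward; lengths in m; the calibration is good to about 2 mm. A picture is of the moment at which its call begins: read the wrist's pose just before it. camera_params takes no time and is no camera call.
- manip.finish_job(): hands the job in; it is judged then, once.
The state is a dict: "t": time; "joint_pos": joint angles; "qd": joint speeds; "joint_torque": joint torques, N m; "tool_pos": TCP position; "tcp_rot": TCP orientation; "contact_force": force on the tool from outside, world axes, zero at the start; "ft_torque": the same for the moment, N m; "opening": opening from 0.0 (shut) to 1.0 (fully open); "grip_force": force on a finger pad.
Only numpy, scipy, OpenCV 4.12 (cv2) and the standard library are available. Lean on these libraries where they do the work, as an engineer would, in place of code of your own. Each camera call takes 0.05 s, during which the arm holds its last target. There are 200 camera calls.

### The job

Pick up the aluminium sowing template by its wooden grip bar and set it on the seed tray's stud bar: rest it lightly on the two stud tips, slide it gently along the tray until you feel its two holes drop over the studs, and let it down until it lies flat and fully home on the bar. Then let go and draw back; do not bear down hard on the tray (never more than 30 N) and leave the other things on the bench where they are.

Things in the scene. Friction and masses are not known exactly. Their poses are not given: they have to be found in the camera images.
- tray: Green plastic seed tray, 3 x 4 cells, screwed to the bench: 200 mm along its x, 260 along its y (220 x 284 over the lip), rim 55 mm high. Origin: centre of its underside, at bench height; z up. A flat dark stud bar lies across its rims parallel to its y. It is clipped tight (gentle forces do not shift it), somewhere within 22 mm either way of the tray's middle along tray x: where is NOT measured.
- bar_nominal (a point): Point in the tray's middle, 61 mm above its origin, level with the stud bar's top face; axes as the tray's. Bar: 36 mm (x) x 284 (y) x 6. Two brass studs, 9 mm diameter, rise 12 mm above its top (tips slightly chamfered) at tray y = +60 and -60 mm; their x is up to 22 mm off this point, both alike. True to the tray in y and yaw. It sits on rubber pads and sinks 0.2 mm per N of load.
- template: Loose aluminium sowing plate, 0.2 to 0.3 kg, 110 mm (x) x 160 (y) x 6 thick, flat on the bench, black dots printed on. Origin: centre of its underside; z up. Two through holes at x = 0, y = +60 and -60 mm, each 12 mm along x, 16 along y. Same after a half turn. Its origin is 61 mm above the tray's origin when seated, 73 mm when resting on the stud tips.
- template_grip (a point): Point inside the template's upright wooden grip bar, 34 mm above the template's underside. The bar is 14 mm thick (template x), 60 mm long (template y) and stands from 6 to 46 mm above the underside, over the template's centre. Axes as the template's.
- tag_holder: Bystander: dark silicone plant tag holder, 50 x 100 x 22 mm, with upright tags up to 70 mm high. Origin: centre of its underside.
- clay_pot: Bystander: terracotta pot, 100 mm across, 90 mm high. Origin: centre of its underside.
- trowel: Bystander: stainless trowel with a wooden handle, lying along its y, about 300 mm long. Origin: on the bench under the shank.
- seed_jar: Bystander: amber glass jar, 70 mm across, 100 mm high. Origin: centre of its underside.
- pot_stack: Bystander: stack of two small terracotta pots upside up, 84 mm across, 82 mm high. Origin: centre of its underside.
- dibber: Bystander: wooden dibber with a steel point, lying along its y, 170 mm long, 22 mm thick. Origin: on the bench under its middle.
Not all that is in view belongs to the job. What is meant by the template is not green or orange, and is the larger of those in its own colour.

How it is judged:
By the outcome, as a careful person would: the job done as asked, in the order asked, and still so for the second after the job is handed in, with the robot touching nothing.
It also fails if it takes over 72 s, if anything falls off the work surface, if the arm or the gripper's body presses on something with over 40 N, if the wrist force passes 120 N, or if a joint passes its speed limit or range.

## Working session

There is one attempt and no reset: what is moved stays moved. The work goes in short steps, Python scripts to look and compute and a shell command to move; the robot and the scene stay as the last step left them, time stands still between calls to the robot, and variables do not carry over. Pictures are saved under pics/ and viewed, at most 12 in all, crops included, and the job is handed in when it is done.

```bash
mkdir -p pics; cat > h.py <<'E'
import numpy as np, cv2
from scipy.spatial.transform import Rotation as Ro
from station import manip
def K(n):
    p=manip.camera_params(n); f=200/np.tan(np.radians(p["vertical_fov"])/2); return f,p["cx"],p["cy"],p
def pose(n,st=None):
    p=K(n)[3]
    if n!="wrist": R=np.array(p["R"]);return R.T,-R.T@np.array(p["t"])
    Rt=Ro.from_euler("xyz",st["tcp_rot"]).as_matrix(); H=np.array(p["hand_eye"])
    return Rt@H[:3,:3], Rt@H[:3,3]+np.array(st["tool_pos"])
def ray(n,uv,st=None):
    f,cx,cy,_=K(n);Rc,c=pose(n,st);uv=np.atleast_2d(uv).astype(float)
    return c,np.c_[(uv[:,0]-cx)/f,(uv[:,1]-cy)/f,np.ones(len(uv))]@Rc.T
def onplane(n,uv,z,st=None):
    c,d=ray(n,uv,st); return c+d*((z-c[2])/d[:,2])[:,None]
def cloud(n,dep,st=None):
    v,u=np.mgrid[:400,:640];c,d=ray(n,np.c_[u.ravel(),v.ravel()],st)
    return (c+d*dep.reshape(-1,1)).reshape(400,640,3)
def save(name,im): cv2.imwrite("pics/"+name,im[...,::-1])
E
python3 - <<'E'
from h import *
print(manip.get_state())
for n in("scene","top"):
    im,d=manip.capture(n);save(n+"0.png",im);np.savez(n+"0.npz",im=im,d=d);print(manip.camera_params(n),(d>0).mean())
print(manip.camera_params("wrist"))
E
```

```text
{'t': 0.0, 'joint_pos': array([-1.26922546e+00,  2.17822122e-01,  1.61491675e+00,  1.97725759e-05,
        1.31129304e+00, -1.12196600e-01]), 'qd': array([ 0.00021424,  0.00084916,  0.00027998,  0.00080918,  0.00116835,
       -0.0014795 ]), 'joint_torque': array([ 3.70402522e-04, -3.96837294e+01, -3.03854012e+01, -1.52771509e-04,
        9.55354830e-03,  6.42456712e-06]), 'tool_pos': array([ 0.25107429, -0.57146808,  0.22993519]), 'tcp_rot': array([-3.13917086e+00, -2.92081354e-04,  4.13762014e-01]), 'contact_force': array([-0.6423036 , -0.00577785, -0.57081179]), 'ft_torque': array([ 0.01819979, -0.02904373, -0.00370806]), 'grip_force': 0.0, 'opening': 1.0020542848484237}
{'vertical_fov': 45.8113691730233, 'cx': 318.3294601503833, 'cy': 201.45544867026166, 'R': array([[ 0.88743304,  0.46093263, -0.00192442],
       [ 0.35431413, -0.68481915, -0.63677644],
       [-0.29482892,  0.56441461, -0.77104608]]), 't': array([-0.44842985, -0.15630755,  1.4965755 ])} 0.996078125
{'vertical_fov': 48.92194020780504, 'cx': 315.8015777978488, 'cy': 199.80676212054806, 'R': array([[ 0.00729835, -0.99994239, -0.00787065],
       [-0.99342866, -0.00635132, -0.11427671],
       [ 0.11422014,  0.00865296, -0.99341778]]), 't': array([-0.00180411,  0.52694388,  1.24640744])} 0.99611328125
{'vertical_fov': 68.56714680938488, 'cx': 323.6931832349956, 'cy': 200.2166200487038, 'hand_eye': array([[-6.74053040e-04, -9.62722704e-01, -2.70489449e-01,
         6.92260927e-02],
       [ 9.99998874e-01, -1.01154720e-03,  1.10831373e-03,
         1.26494900e-04],
       [-1.34061163e-03, -2.70488397e-01,  9.62722302e-01,
        -1.42213356e-01],
       [ 0.00000000e+00,  0.00000000e+00,  0.00000000e+00,
         1.00000000e+00]])}
```

View pics/top0.png

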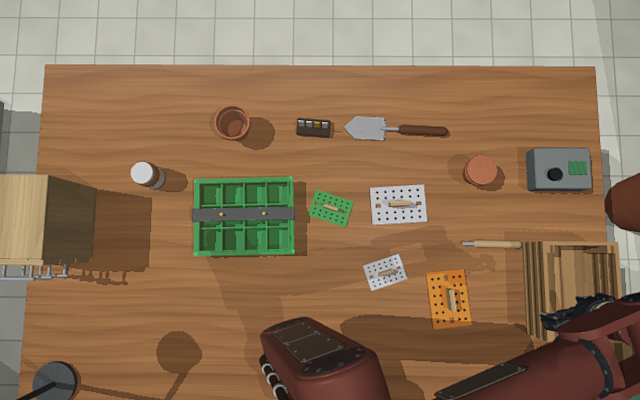

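View pics/scene0.png

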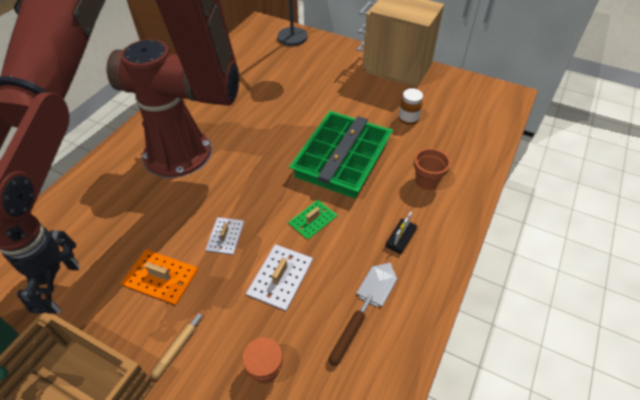

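The template candidates in the top view are green (331,208), orange (449,298), small silver (385,272) and large silver (398,204). The large silver one fits: it is neither green nor orange, and it is the larger of its colour. I'll confirm that with a crop.

```bash
python3 - <<'E'
from h import *
T=np.load("top0.npz");S=np.load("scene0.npz")
a=cv2.resize(T["im"][170:300,350:480],(560,560),interpolation=cv2.INTER_CUBIC)
save("crop0.png",a)
for n,D,box in(("top",T,(355,170,445,300)),("scene",S,(190,200,330,320))):
    im,d=D["im"],D["d"];P=cloud(n,d)
    hsv=cv2.cvtColor(im,cv2.COLOR_RGB2HSV)
    m=((hsv[...,1]<60)&(hsv[...,2]>120)).astype(np.uint8)
    b=np.zeros_like(m);b[box[1]:box[3],box[0]:box[2]]=1;m=cv2.morphologyEx(m*b,cv2.MORPH_CLOSE,np.ones((5,5)))
    for c in cv2.findContours(m,0,2)[0]:
        if cv2.contourArea(c)<200:continue
        h=cv2.convexHull(c)[:,0]; w=onplane(n,h,.006)
        r=cv2.minAreaRect((w[:,:2]*1000).astype(np.float32));
        cm=np.zeros_like(m);cv2.drawContours(cm,[h],-1,1,-1);cm=cm>0
        hi=cm&(P[...,2]>.030);g=P[hi]
        print(n,r,"depth z",np.median(P[cm][:,2]),"grip",hi.sum(),g.mean(0) if len(g) else 0, np.percentile(g[:,2],95) if len(g) else 0)
    # tray
    g=((hsv[...,0]>50)&(hsv[...,0]<80)&(hsv[...,1]>120)).astype(np.uint8)
    c=max(cv2.findContours(cv2.morphologyEx(g,cv2.MORPH_CLOSE,np.ones((9,9))),0,2)[0],key=cv2.contourArea)
    cm=np.zeros_like(g);cv2.drawContours(cm,[c],-1,1,-1)
    q=(cm>0)&(P[...,2]>.048)&(P[...,2]<.070)
    w=P[q&(g>0)];r=cv2.minAreaRect((w[:,:2]*1000).astype(np.float32));print(n,"tray",r,np.median(w[:,2]), "contour rect@.055",cv2.minAreaRect((onplane(n,c[:,0],.055)[:,:2]*1000).astype(np.float32)))
    br=(cm>0)&(hsv[...,0]>12)&(hsv[...,0]<32)&(hsv[...,1]>80)&(hsv[...,2]>90)
    N,L,st,ce=cv2.connectedComponentsWithStats(br.astype(np.uint8))
    for i in range(1,N):
        if st[i,4]>4: print(n,"stud?",ce[i],st[i,4],onplane(n,ce[i],.070),P[L==i].mean(0))
E
```

```text
top ((320.5826416015625, -199.36459350585938), (76.77979278564453, 112.66671752929688), 18.537187576293945) depth z 0.004024416761432503 grip 40 [ 0.32746109 -0.17915637  0.15927617] 1.2984065229868802
top ((518.4407958984375, -240.84915161132812), (112.1839599609375, 162.547607421875), 4.081445217132568) depth z 0.006087678338917657 grip 122 [ 0.50740268 -0.22009504  0.14756654] 1.2984065229868802
top tray ((416.6634826660156, 205.7202606201172), (94.78214263916016, 281.5391845703125), 1.6240023374557495) 0.052238125858665496 contour rect@.055 ((416.5464782714844, 204.76417541503906), (94.46876525878906, 279.7530212402344), 1.6305330991744995)
scene ((519.5807495117188, -239.45156860351562), (112.9346923828125, 164.60955810546875), 3.9747262001037598) depth z 0.006542011092692701 grip 180 [ 0.5504767  -0.28118019  0.12215991] 1.0535327452455419
scene ((322.6002502441406, -198.87684631347656), (78.3658218383789, 114.29828643798828), 19.07279396057129) depth z 0.0045354583695003114 grip 45 [ 0.34839087 -0.22377657  0.07805373] 0.036415115357249526
scene tray ((478.7694091796875, 208.1029052734375), (220.8570098876953, 291.5650939941406), 1.6190382242202759) 0.05264993696598852 contour rect@.055 ((481.54510498046875, 193.81520080566406), (220.93338012695312, 309.4609069824219), 1.6961270570755005)
```

View pics/crop0.png

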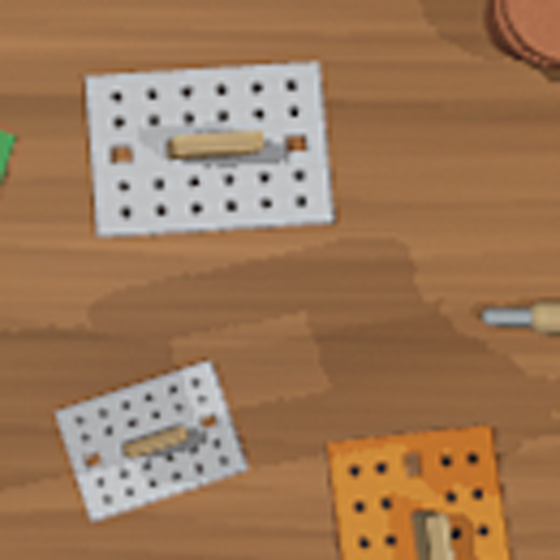

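Confirmed: it is the large silver plate, with two slots at crop (121,153) and (296,144) and its grip at (216,145). Next I'll work out the move above it.

```bash
cat >> h.py <<'E'
def delta(p,yaw,cmd=None):
    """shift/turn in the tool axes from the measured pose to TCP p, pointing down with yaw"""
    s=manip.get_state();A=Ro.from_euler("xyz",s["tcp_rot"]);B=Ro.from_euler("xyz",[np.pi,0,yaw])
    rv=(A.inv()*B).as_rotvec();dx=A.inv().apply(np.array(p)-s["tool_pos"])
    print("rv",rv.round(4),"d",dx.round(4),"t",s["t"])
E
python3 -c "
from h import *
delta([.519,-.24,.23],1.641)"
```

```text
rv [-0.0017 -0.0015 -1.2272] d [ 0.3786 -0.1958  0.0006] t 0.1
```

The rows are not in the units I measure in: shifts go in shares of 50 cm and turns go in shares of 2 rad. I convert before sending: 0.3786 m / 0.5 = 0.7572, 0.324 m / 0.5 = 0.648, -1.227 rad / 2 = -0.6135.

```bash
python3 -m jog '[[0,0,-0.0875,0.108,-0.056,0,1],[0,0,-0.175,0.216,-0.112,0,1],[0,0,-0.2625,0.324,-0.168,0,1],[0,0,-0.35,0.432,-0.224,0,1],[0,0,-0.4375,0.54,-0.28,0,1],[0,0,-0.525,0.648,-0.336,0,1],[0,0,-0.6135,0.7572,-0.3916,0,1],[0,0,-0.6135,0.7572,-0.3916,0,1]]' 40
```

```text
refused: ROWS must be rows with the three-number parts in brackets of their own. Nothing was moved.
```

The error is about the shape of the input: rows with the three-number parts in brackets of their own. Fixing that and sending the same move.

```bash
python3 -m jog '[[[0,0,-0.0875],[0.108,-0.056,0],1],[[0,0,-0.175],[0.216,-0.112,0],1],[[0,0,-0.2625],[0.324,-0.168,0],1],[[0,0,-0.35],[0.432,-0.224,0],1],[[0,0,-0.4375],[0.54,-0.28,0],1],[[0,0,-0.525],[0.648,-0.336,0],1],[[0,0,-0.6135],[0.7572,-0.3916,0],1],[[0,0,-0.6135],[0.7572,-0.3916,0],1]]' 40
python3 - <<'E'
from h import *
import pickle
st=manip.get_state();im,d=manip.capture("wrist");print(st["tool_pos"],st["tcp_rot"])
pickle.dump((st,im,d),open("w1.pkl","wb"));save("w1.png",im)
E
```

```text
t: 1.1
tool_pos: [0.521, -0.2369, 0.2307]
tcp_rot: [-3.141, -0.002, 1.647]
contact_force: [-1.2, -0.8, -0.4]
opening: 1.0
grip_force: 0.0
[ 0.52098789 -0.23694633  0.23072123] [-3.14144122e+00 -1.50598752e-03  1.64723230e+00]
```

View pics/w1.png

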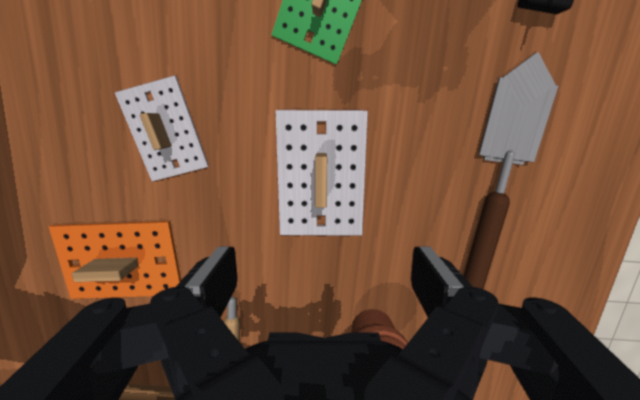

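The wrist view shows the plate centred at (321,172), the grip from (321,153) to (321,208), and the slots at (321,127) and (321,220). I'll measure from here and triangulate the grip height against the top view.

```bash
cat >> h.py <<'E'
def tri(rays):
    A=np.zeros((3,3));b=np.zeros(3)
    for c,d in rays:
        d=d/np.linalg.norm(d);M=np.eye(3)-np.outer(d,d);A+=M;b+=M@c
    X=np.linalg.solve(A,b);print("tri",X.round(4),"miss",[np.linalg.norm(np.cross(X-c,d/np.linalg.norm(d))).round(4) for c,d in rays]);return X
def plate(n,im,box,st=None,z=.006):
    hsv=cv2.cvtColor(im,cv2.COLOR_RGB2HSV);m=((hsv[...,1]<60)&(hsv[...,2]>110)).astype(np.uint8)
    b=np.zeros_like(m);b[box[1]:box[3],box[0]:box[2]]=1
    m=cv2.morphologyEx(m*b,cv2.MORPH_CLOSE,np.ones((5,5)))
    h=cv2.convexHull(max(cv2.findContours(m,0,2)[0],key=cv2.contourArea))[:,0]
    print(n,"plate",cv2.minAreaRect((onplane(n,h,z,st)[:,:2]*1000).astype(np.float32)))
    cm=np.zeros_like(m);cv2.drawContours(cm,[h],-1,1,-1)
    g=((hsv[...,0]>8)&(hsv[...,0]<30)&(hsv[...,1]>60)&(hsv[...,2]>130)&(cm>0)).astype(np.uint8)
    L=max(cv2.findContours(g,0,2)[0],key=cv2.contourArea)
    return cv2.minAreaRect(L)
E
python3 - <<'E'
from h import *
import pickle
T=np.load("top0.npz");S=np.load("scene0.npz")
st=manip.get_state();im,d=manip.capture("wrist");print(st["tool_pos"],st["tcp_rot"])
rs=[]
for n,i,dd,box,s in(("wrist",im,d,(265,100,378,245),st),("top",T["im"],T["d"],(360,175,435,232),None),("scene",S["im"],S["d"],(240,238,322,315),None)):
    g=plate(n,i,box,s);print(g);c,r=ray(n,g[0],s);rs.append((c,r[0]))
    u,v=np.int32(np.round(g[0]));print("depth pt",cloud(n,dd,s)[v,u])
tri(rs[:2]);tri(rs)
for z in(.045,):print(onplane("wrist",[[321,153],[321,208]],z,st))
E
```

```text
[ 0.51979687 -0.23887918  0.23067335] [-3.14037629e+00 -3.51770498e-04  1.64412755e+00]
wrist plate ((518.307373046875, -239.4476318359375), (110.87190246582031, 160.38880920410156), 3.9705255031585693)
((321.5, 179.5), (51.0, 11.0), 90.0)
depth pt [ 0.51836475 -0.23871786  0.04565322]
top plate ((518.4407958984375, -240.84915161132812), (112.1839599609375, 162.547607421875), 4.081445217132568)
((400.0, 203.0), (4.0, 20.0), 90.0)
depth pt [ 0.51765875 -0.23958991  0.0442869 ]
scene plate ((519.5807495117188, -239.45156860351562), (112.9346923828125, 164.60955810546875), 3.9747262001037598)
((278.71539306640625, 267.6230773925781), (6.077701091766357, 21.954145431518555), 29.744882583618164)
depth pt [ 0.5225872  -0.24342101  0.04945225]
tri [ 0.5179 -0.2397  0.041 ] miss [np.float64(0.0005), np.float64(0.0005)]
tri [ 0.5181 -0.2393  0.0419] miss [np.float64(0.0005), np.float64(0.0007), np.float64(0.0006)]
[[ 0.51509068 -0.20844915  0.045     ]
 [ 0.51957386 -0.27223289  0.045     ]]
```

```bash
python3 -c "
from h import *
delta([.5183,-.2395,.016],1.6403)"
```

```text
rv [-0.0015 -0.0001  0.0015] d [ 0.0007 -0.0004  0.2147] t 1.2
```

In the tool's units: 0.2147 m / 0.5 = 0.4294, 0.205 m / 0.5 = 0.41.

```bash
python3 -m jog '[[[0,0,0],[0,0,0.1],1],[[0,0,0],[0,0,0.2],1],[[0,0,0],[0,0,0.3],1],[[0,0,0],[0.001,0,0.37],1],[[0,0,0],[0.001,0,0.41],1],[[0,0,0],[0.001,0,0.4294],1],[[0,0,0],[0.001,0,0.4294],1]]' 40
python3 -m jog '[[[0,0,0],[0,0,0],0],[[0,0,0],[0,0,0],0],[[0,0,0],[0,0,0],0],[[0,0,0],[0,0,0],0],[[0,0,0],[0,0,0],0],[[0,0,0],[0,0,0],0]]' 60
```

```text
t: 2.08
tool_pos: [0.5193, -0.241, 0.0169]
tcp_rot: [3.141, 0.0, 1.64]
contact_force: [0.1, -0.1, 0.4]
opening: 1.004
grip_force: 0.0
t: 2.82
tool_pos: [0.5196, -0.2404, 0.0171]
tcp_rot: [3.141, 0.0, 1.641]
contact_force: [-0.5, -0.2, 3.9]
opening: 0.153
grip_force: 60.2
```

In the tool's units: -0.16 m / 0.5 = -0.32, -0.07 m / 0.5 = -0.14.

```bash
python3 -m jog '[[[0,0,0],[0,0,-0.02],0],[[0,0,0],[0,0,-0.06],0],[[0,0,0],[0,0,-0.14],0],[[0,0,0],[0,0,-0.24],0],[[0,0,0],[0,0,-0.32],0],[[0,0,0],[0,0,-0.32],0],[[0,0,0],[0,0,-0.32],0]]'
python3 - <<'E'
from h import *
T=np.load("top0.npz");S=np.load("scene0.npz")
a=cv2.resize(T["im"][170:265,185:305],(600,475),interpolation=cv2.INTER_CUBIC)
b=cv2.resize(S["im"][105:205,285:400],(575,500),interpolation=cv2.INTER_CUBIC)
save("ct.png",a);save("cs.png",b)
E
```

```text
t: 3.7
tool_pos: [0.5184, -0.2397, 0.1759]
tcp_rot: [-3.14, -0.001, 1.641]
contact_force: [-0.8, 0.2, -2.4]
opening: 0.151
grip_force: 59.3
```

View pics/ct.png

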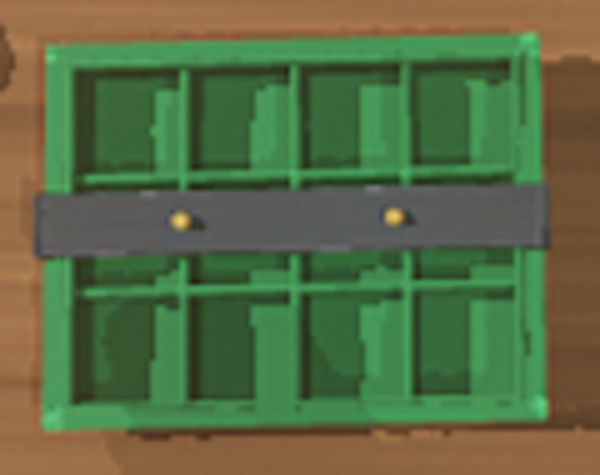

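View pics/cs.png

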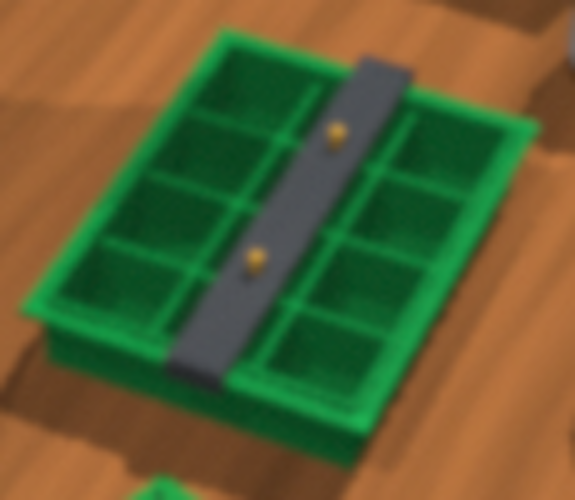

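The studs show in the top view at about (220.6,213.8) and (263.4,213.0), and in the scene view at about (352,131) and (336,157). I'll triangulate them.

```bash
python3 - <<'E'
from h import *
out=[]
for n,pts in(("top",[(220.6,213.8),(263.4,213)]),("scene",[(352,131.4),(335.8,156.6)])):
    D=np.load(n+"0.npz");im,d=D["im"],D["d"];P=cloud(n,d);i=im.astype(float);w=np.clip(i[...,0]-i[...,2]-25,0,None)*(i[...,0]>i[...,1])
    o=[]
    for u,v in pts:
        yy,xx=np.mgrid[int(v)-4:int(v)+6,int(u)-4:int(u)+6];ww=w[yy,xx];o.append(((xx*ww).sum()/ww.sum(),(yy*ww).sum()/ww.sum()))
    out.append(o);print(n,np.round(o,2),onplane(n,o,.072).round(4).tolist())
    hsv=cv2.cvtColor(im,cv2.COLOR_RGB2HSV);box={"top":(185,170,305,265),"scene":(285,105,400,205)}[n]
    z=P[...,2];b=np.zeros(z.shape,bool);b[box[1]:box[3],box[0]:box[2]]=1
    bar=b&(hsv[...,1]<70)&(z>.054)&(z<.066)
    q=P[bar];print("bar",cv2.minAreaRect((q[:,:2]*1000).astype(np.float32)),np.median(q[:,2]))
    e=q[:,:2]-q[:,:2].mean(0);V=np.linalg.svd(e,full_matrices=False)[2][0];print(" yaw",np.degrees(np.arctan2(-V[0],V[1])) if V[1]>0 else np.degrees(np.arctan2(V[0],-V[1])))
    rim=b&(hsv[...,1]>100)&(z>.048)
    print("rim",cv2.minAreaRect((P[rim|bar][:,:2]*1000).astype(np.float32)))
for k in(0,1):
    tri([(lambda r:(r[0],r[1][0]))(ray(n,out[j][k])) for j,n in enumerate(("top","scene"))])
E
```

```text
top [[220.77 213.72]
 [263.42 212.92]] [[0.4812, 0.2675, 0.072], [0.4842, 0.1479, 0.072]]
bar ((483.582763671875, 207.93031311035156), (36.19295120239258, 290.6979064941406), 1.7100683450698853) 0.060637983246884186
 yaw 1.5850555629169552
rim ((479.9842224121094, 175.119873046875), (220.31863403320312, 362.8453369140625), 1.6591778993606567)
scene [[351.89 131.35]
 [335.71 156.35]] [[0.4822, 0.2679, 0.072], [0.4856, 0.1483, 0.072]]
bar ((483.66217041015625, 206.3341827392578), (37.67350769042969, 296.254150390625), 2.068613290786743) 0.06133024852152852
 yaw 1.5927958982786925
rim ((596.6943359375, -207.473388671875), (279.6186218261719, 1196.9205322265625), 15.842305183410645)
tri [0.4817 0.2679 0.0717] miss [np.float64(0.0005), np.float64(0.0005)]
tri [0.4848 0.1483 0.0714] miss [np.float64(0.0007), np.float64(0.0007)]
```

```bash
python3 -c "
from h import *
delta([.4732,.2077,.13],1.599)"
```

```text
rv [-0.0013 -0.0009  0.0418] d [ 0.4494 -0.0137  0.0463] t 3.7
```

In the tool's units: 0.4494 m / 0.5 = 0.8988, 0.4 m / 0.5 = 0.8, 0.0418 rad / 2 = 0.0209.

```bash
python3 -m jog '[[[0,0,0.0025],[0.08,-0.002,0],0],[[0,0,0.005],[0.2,-0.006,0],0],[[0,0,0.008],[0.32,-0.01,0],0],[[0,0,0.011],[0.44,-0.014,0],0],[[0,0,0.014],[0.56,-0.018,0],0],[[0,0,0.017],[0.68,-0.022,0],0],[[0,0,0.02],[0.8,-0.026,0],0],[[0,0,0.0209],[0.8988,-0.0274,0.02],0]]'
python3 -m jog '[[[0,0,0],[0,0,0.036],0],[[0,0,0],[0,0,0.072],0],[[0,0,0],[0,0,0.072],0],[[0,0,0],[0,0,0.072],0]]'
python3 - <<'E'
from h import *
s=manip.get_state()
for n in("top","scene"):
    im,d=manip.capture(n);save(n+"1.png",im);np.savez(n+"1.npz",im=im,d=d)
im,d=manip.capture("wrist");save("w2.png",im)
i=np.zeros((480,640,3),np.uint8)
a=cv2.resize(np.load("top1.npz")["im"][150:270,180:310],(390,360),interpolation=2);b=cv2.resize(np.load("scene1.npz")["im"][80:200,280:410],(390,360),interpolation=2)
save("h1.png",np.hstack([a,b]))
delta([.4732,.2077,.13],1.599)
E
```

```text
t: 4.7
tool_pos: [0.4723, 0.2089, 0.1647]
tcp_rot: [-3.139, 0.001, 1.6]
contact_force: [1.4, -0.9, -2.4]
opening: 0.151
grip_force: 59.3
t: 5.2
tool_pos: [0.4743, 0.206, 0.1303]
tcp_rot: [-3.141, 0.0, 1.597]
contact_force: [-0.3, -0.4, -2.0]
opening: 0.152
grip_force: 59.0
rv [ 0.0018 -0.0005 -0.0014] d [ 0.0011 -0.0019  0.0016] t 5.35
```

View pics/h1.png

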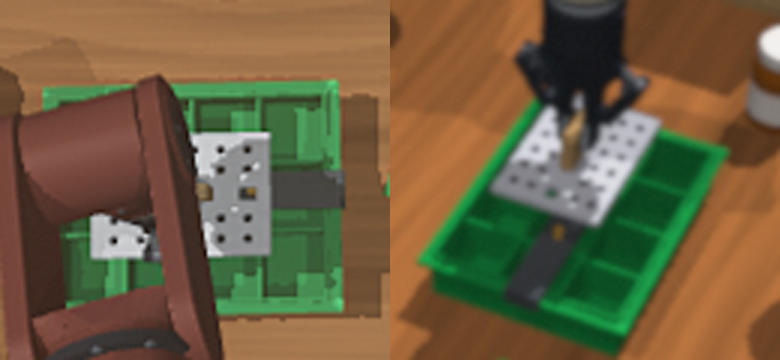

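View pics/w2.png

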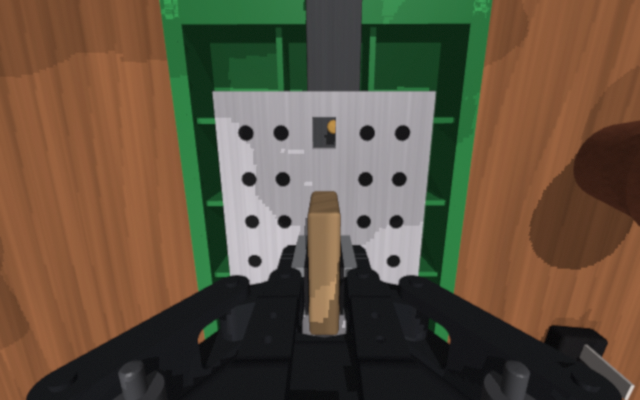

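The wrist view shows the hole at about (324,132), with the stud tip visible through it near (332,127). I'll measure their relative offset from this picture.

```bash
python3 - <<'E'
from h import *
st=manip.get_state();im,d=manip.capture("wrist")
hsv=cv2.cvtColor(im,cv2.COLOR_RGB2HSV).astype(int)
# hole top outline: not-plate pixels in window
w=np.zeros((400,640),bool);w[110:155,305:345]=1
hole=w&~((hsv[...,1]<60)&(hsv[...,2]>125))
n,L,s,c=cv2.connectedComponentsWithStats(hole.astype(np.uint8));k=1+s[1:,4].argmax();print("hole bbox",s[k],c[k])
x,y,ww,hh=s[k,:4];u=[x+(ww-1)/2,y+(hh-1)/2]
gold=w&(hsv[...,0]<32)&(hsv[...,0]>8)&(hsv[...,1]>110)&(hsv[...,2]>90)
ys,xs=np.nonzero(gold);print("gold",len(xs),xs.min(),xs.max(),ys.min(),ys.max())
zp=st["tool_pos"][2]-.0171
print("tcp",st["tool_pos"],st["tcp_rot"],"depth plate z",cloud("wrist",d,st)[100,260])
A=onplane("wrist",[u],zp+.006,st)[0]
for e in([xs.min(),ys.mean()],[xs.max(),ys.mean()],[xs.mean(),ys.min()]):
    B=onplane("wrist",[e],.073,st)[0];print("stud edge",B.round(4))
print("hole",A.round(4),"expected hole from tcp",(st["tool_pos"]+Ro.from_euler("xyz",st["tcp_rot"]).apply([.06,0,0])).round(4))
save("wc.png",cv2.resize(im[90:190,270:380],(660,600),interpolation=2))
E
```

```text
hole bbox [312 117  24  32 738] [323.5799458  131.97831978]
gold 89 327 334 120 133
tcp [0.47511557 0.2066154  0.13155597] [ 3.13978204e+00 -4.67507948e-04  1.59759930e+00] depth plate z [0.44253681 0.28265614 0.12095359]
stud edge [0.4766 0.2695 0.073 ]
stud edge [0.4812 0.2696 0.073 ]
stud edge [0.4792 0.2737 0.073 ]
hole [0.4743 0.2678 0.1205] expected hole from tcp [0.4735 0.2666 0.1316]
```

View pics/wc.png

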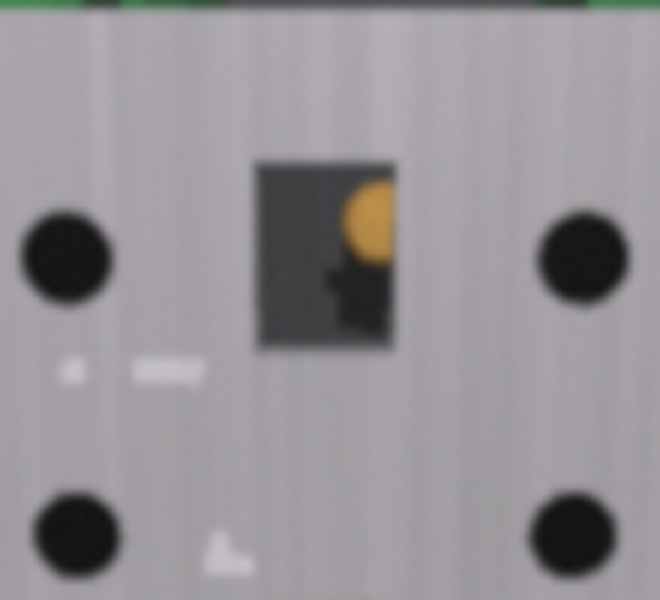

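The stud centre is at about pixel (333.5,127), world (0.481,0.269). The hole is at (0.4743,0.2678), so it is 7 mm short in tray x. I'll back off to about 10 mm, shift 1 mm in y, and descend to just above the tips.

In the tool's units: 0.034 m / 0.5 = 0.068, 0.03 m / 0.5 = 0.06.

```bash
python3 -m jog '[[[0,0,0],[0.002,-0.006,0.02],0],[[0,0,0],[0.002,-0.006,0.044],0],[[0,0,0],[0.002,-0.006,0.06],0],[[0,0,0],[0.002,-0.006,0.068],0],[[0,0,0],[0.002,-0.006,0.068],0],[[0,0,0],[0.002,-0.006,0.068],0]]'
python3 -m jog '[[[0,0,0],[0,0,0.002],0],[[0,0,0],[0,0,0.004],0],[[0,0,0],[0,0,0.006],0],[[0,0,0],[0,0,0.006],0],[[0,0,0],[0,0,0.006],0]]'
```

```text
t: 6.15
tool_pos: [0.4714, 0.2081, 0.0969]
tcp_rot: [3.141, -0.0, 1.599]
contact_force: [0.3, 0.6, -2.9]
opening: 0.154
grip_force: 59.3
t: 6.78
tool_pos: [0.4711, 0.208, 0.0936]
tcp_rot: [-3.142, 0.0, 1.599]
contact_force: [-0.1, 0.3, -2.4]
opening: 0.155
grip_force: 59.3
```

In the tool's units: 0.0015 m / 0.5 = 0.003, 0.001 m / 0.5 = 0.002.

```bash
python3 -m jog '[[[0,0,0],[0,0,0.001],0],[[0,0,0],[0,0,0.002],0],[[0,0,0],[0,0,0.003],0],[[0,0,0],[0,0,0.003],0],[[0,0,0],[0,0,0.003],0]]'
python3 -m jog '[[[0,0,0],[0,0,0.001],0],[[0,0,0],[0,0,0.002],0],[[0,0,0],[0,0,0.002],0],[[0,0,0],[0,0,0.002],0]]'
```

```text
t: 7.4
tool_pos: [0.4711, 0.208, 0.0921]
tcp_rot: [-3.142, 0.0, 1.599]
contact_force: [0.6, -1.7, -1.5]
opening: 0.153
grip_force: 59.3
t: 7.9
tool_pos: [0.4711, 0.208, 0.0911]
tcp_rot: [-3.142, 0.0, 1.599]
contact_force: [-0.7, -1.0, -2.4]
opening: 0.152
grip_force: 59.3
```

In the tool's units: 0.001 m / 0.5 = 0.002, 0.0005 m / 0.5 = 0.001.

```bash
python3 -m jog '[[[0,0,0],[0,0,0.001],0],[[0,0,0],[0,0,0.002],0],[[0,0,0],[0,0,0.002],0],[[0,0,0],[0,0,0.002],0]]'
python3 -m jog '[[[0,0,0],[0,0,0.001],0],[[0,0,0],[0,0,0.001],0],[[0,0,0],[0,0,0.001],0]]'
```

```text
t: 8.4
tool_pos: [0.4711, 0.208, 0.0901]
tcp_rot: [3.142, -0.0, 1.599]
contact_force: [0.6, -0.2, -2.0]
opening: 0.155
grip_force: 59.3
t: 8.78
tool_pos: [0.4711, 0.208, 0.0898]
tcp_rot: [3.142, -0.0, 1.599]
contact_force: [-1.4, 0.2, -1.5]
opening: 0.149
grip_force: 59.3
```

In the tool's units: 0.0007 m / 0.5 = 0.0014, 0.0005 m / 0.5 = 0.001.

```bash
for i in 1; do python3 -m jog '[[[0,0,0],[0,0,0.001],0],[[0,0,0],[0,0,0.0014],0],[[0,0,0],[0,0,0.0014],0]]'; done
python3 -m jog '[[[0,0,0],[0,0,0.001],0],[[0,0,0],[0,0,0.0014],0],[[0,0,0],[0,0,0.0014],0]]'
```

```text
t: 9.15
tool_pos: [0.4711, 0.208, 0.0892]
tcp_rot: [-3.142, -0.0, 1.599]
contact_force: [-1.9, -0.9, 1.6]
opening: 0.152
grip_force: 59.6
t: 9.52
tool_pos: [0.4712, 0.208, 0.0885]
tcp_rot: [3.141, -0.0, 1.599]
contact_force: [-4.3, -0.9, 5.3]
opening: 0.155
grip_force: 60.1
```

Contact was felt at TCP z of about 0.0896, which fits the plate resting on the stud tips. I'll ease off slightly and slide along tray +x in small steps.

In the tool's units: 0.004 m / 0.5 = 0.008, 0.0005 m / 0.5 = 0.001.

```bash
python3 -m jog '[[[0,0,0],[0,0.001,-0.0008],0],[[0,0,0],[0,0.002,-0.0008],0],[[0,0,0],[0,0.004,-0.0008],0],[[0,0,0],[0,0.006,-0.0008],0],[[0,0,0],[0,0.008,-0.0008],0],[[0,0,0],[0,0.008,-0.0008],0]]'
python3 -m jog '[[[0,0,0],[0,0.001,0],0],[[0,0,0],[0,0.002,0],0],[[0,0,0],[0,0.003,0],0],[[0,0,0],[0,0.004,0],0],[[0,0,0],[0,0.004,0],0]]'
```

```text
t: 10.28
tool_pos: [0.4746, 0.2083, 0.0885]
tcp_rot: [-3.14, -0.0, 1.599]
contact_force: [-3.6, -0.7, 6.0]
opening: 0.152
grip_force: 60.4
t: 10.9
tool_pos: [0.4765, 0.2083, 0.0884]
tcp_rot: [-3.14, -0.0, 1.599]
contact_force: [-3.7, 1.0, 5.1]
opening: 0.154
grip_force: 60.4
```

In the tool's units: 0.001 m / 0.5 = 0.002, 0.0005 m / 0.5 = 0.001.

```bash
python3 -m jog '[[[0,0,0],[0,0.001,0],0],[[0,0,0],[0,0.002,0],0],[[0,0,0],[0,0.002,0],0],[[0,0,0],[0,0.002,0],0]]'
python3 -m jog '[[[0,0,0],[0,0.001,0],0],[[0,0,0],[0,0.002,0],0],[[0,0,0],[0,0.002,0],0],[[0,0,0],[0,0.002,0],0]]'
python3 -m jog '[[[0,0,0],[0,0.001,0],0],[[0,0,0],[0,0.002,0],0],[[0,0,0],[0,0.002,0],0],[[0,0,0],[0,0.002,0],0]]'
```

```text
t: 11.4
tool_pos: [0.4779, 0.2083, 0.0885]
tcp_rot: [-3.141, -0.0, 1.599]
contact_force: [-3.7, 0.1, 3.7]
opening: 0.149
grip_force: 60.3
t: 11.9
tool_pos: [0.4799, 0.2081, 0.0882]
tcp_rot: [3.139, 0.0, 1.599]
contact_force: [0.2, 0.1, -3.7]
opening: 0.153
grip_force: 59.2
t: 12.4
tool_pos: [0.48, 0.2082, 0.0885]
tcp_rot: [-3.141, 0.0, 1.599]
contact_force: [-0.6, -0.1, -3.6]
opening: 0.151
grip_force: 59.2
```

The holes have dropped over the studs at x of about 0.4795: the force fell from 4 N back to the bare weight. I'll lower gently and watch the side force.

In the tool's units: 0.002 m / 0.5 = 0.004, 0.001 m / 0.5 = 0.002.

```bash
python3 -m jog '[[[0,0,0],[0,0.001,0.001],0],[[0,0,0],[0,0.002,0.002],0],[[0,0,0],[0,0.002,0.004],0],[[0,0,0],[0,0.002,0.004],0],[[0,0,0],[0,0.002,0.004],0]]'
python3 -m jog '[[[0,0,0],[0,0,0.002],0],[[0,0,0],[0,0,0.004],0],[[0,0,0],[0,0,0.006],0],[[0,0,0],[0,0,0.006],0],[[0,0,0],[0,0,0.006],0]]'
```

```text
t: 13.02
tool_pos: [0.4811, 0.2083, 0.0866]
tcp_rot: [-3.142, -0.0, 1.599]
contact_force: [0.5, -0.4, -2.9]
opening: 0.154
grip_force: 59.2
t: 13.65
tool_pos: [0.4811, 0.2083, 0.0836]
tcp_rot: [-3.142, 0.0, 1.599]
contact_force: [0.8, 0.2, -2.7]
opening: 0.153
grip_force: 59.2
```

In the tool's units: 0.005 m / 0.5 = 0.01, 0.004 m / 0.5 = 0.008.

```bash
python3 -m jog '[[[0,0,0],[0,0,0.002],0],[[0,0,0],[0,0,0.004],0],[[0,0,0],[0,0,0.006],0],[[0,0,0],[0,0,0.008],0],[[0,0,0],[0,0,0.01],0],[[0,0,0],[0,0,0.01],0],[[0,0,0],[0,0,0.01],0]]'
python3 -m jog '[[[0,0,0],[0,0,0.001],0],[[0,0,0],[0,0,0.002],0],[[0,0,0],[0,0,0.002],0],[[0,0,0],[0,0,0.002],0]]'
```

```text
t: 14.52
tool_pos: [0.4811, 0.2083, 0.0786]
tcp_rot: [3.142, 0.0, 1.599]
contact_force: [1.0, 0.6, -3.3]
opening: 0.152
grip_force: 59.2
t: 15.02
tool_pos: [0.4812, 0.2083, 0.0778]
tcp_rot: [3.141, -0.0, 1.599]
contact_force: [-0.5, -0.2, -0.0]
opening: 0.156
grip_force: 59.5
```

Contact is starting at the expected seat height. I'll add a light settle, then open.

In the tool's units: 0.0007 m / 0.5 = 0.0014, 0.0004 m / 0.5 = 0.0008.

```bash
python3 -m jog '[[[0,0,0],[0,0,0.0008],0],[[0,0,0],[0,0,0.0014],0],[[0,0,0],[0,0,0.0014],0],[[0,0,0],[0,0,0.0014],0]]'
python3 -c "
from h import *
im,d=manip.capture('wrist');a=im[80:240,200:440]
im,d=manip.capture('scene');b=im[80:200,280:410]
save('seat.png',np.hstack([cv2.resize(a,(450,300)),cv2.resize(b,(325,300),interpolation=2)]))
print(manip.get_state()['contact_force'])"
```

```text
t: 15.52
tool_pos: [0.4812, 0.2083, 0.0772]
tcp_rot: [3.141, -0.0, 1.599]
contact_force: [-1.4, -0.1, 2.0]
opening: 0.156
grip_force: 59.9
[-1.10516989 -1.08210644  1.83014867]
```

View pics/seat.png

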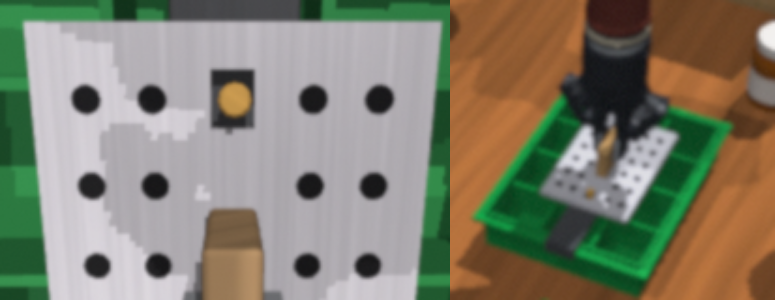

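The stud stands through the hole (crop 235,98), roughly centred, and the plate lies flat. Releasing and drawing back.

In the tool's units: -0.17 m / 0.5 = -0.34, -0.14 m / 0.5 = -0.28.

```bash
python3 -m jog '[[[0,0,0],[0,0,0],0.5],[[0,0,0],[0,0,0],0.7],[[0,0,0],[0,0,0],0.7],[[0,0,0],[0,0,0],0.7],[[0,0,0],[0,0,0],0.7]]'
python3 -m jog '[[[0,0,0],[0,0,-0.02],0.7],[[0,0,0],[0,0,-0.08],0.7],[[0,0,0],[0,0,-0.18],0.7],[[0,0,0],[0,0,-0.28],0.7],[[0,0,0],[0,0,-0.34],0.7],[[0,0,0],[0,0,-0.34],0.7],[[0,0,0],[0,0,-0.34],0.7]]'
python3 - <<'E'
from h import *
st=manip.get_state();im,d=manip.capture("wrist");save("fin.png",im)
P=cloud("wrist",d,st);hsv=cv2.cvtColor(im,cv2.COLOR_RGB2HSV)
m=(hsv[...,1]<60)&(hsv[...,2]>110)&(abs(P[...,0]-.481)<.05)&(abs(P[...,1]-.208)<.075)&(P[...,2]<.085)
q=P[m];A=np.c_[q[:,:2]-[.481,.208],np.ones(len(q))];print(len(q),np.linalg.lstsq(A,q[:,2],rcond=None)[0])
E
```

```text
t: 16.25
tool_pos: [0.4811, 0.2083, 0.0769]
tcp_rot: [3.141, -0.0, 1.599]
contact_force: [-0.0, -0.8, 0.7]
opening: 0.7
grip_force: 0.0
t: 17.12
tool_pos: [0.4804, 0.2081, 0.246]
tcp_rot: [-3.14, 0.0, 1.599]
contact_force: [0.8, -0.2, -0.6]
opening: 0.703
grip_force: 0.0
10008 [-0.00053465 -0.0019988   0.06624274]
```

View pics/fin.png

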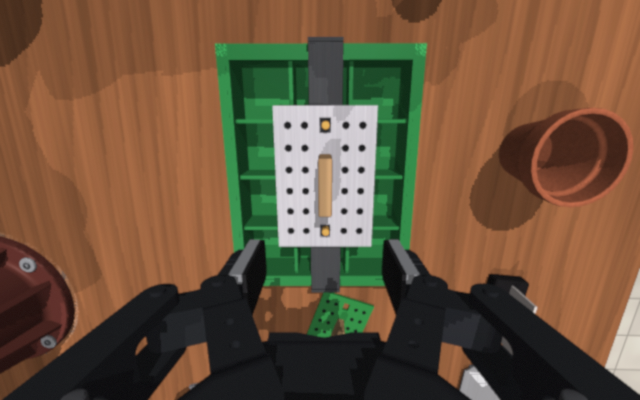

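Both studs stand in their holes at (325,125) and (325,231). The plate is level, with its top at 66 mm (67 mm expected when seated), and the gripper is clear.

```bash
python3 -c "
from station import manip
print(manip.finish_job())"
```

```text
the job is handed in; nothing more can be done
None
```

The large silver template lies flat and fully home on the tray's stud bar with both studs through its holes; I let go, drew back and handed the job in at about 17 s, with no force reading during placement above about 6 N and nothing else on the bench touched.

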